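Seat the griddle in its corner stop

ROBOT

A 7-joint arm with a two-finger parallel gripper is mounted at the origin on the work surface. World frame = base frame: x ahead of the robot, y to its left, z up, the work surface at z = 0. Lengths are in m, angles in rad, forces in N, time in s.
With the tool pointing down it reaches from about 0.35 to 0.9 m from the base axis. Payload 8.1 kg.
Tool frame: the origin (TCP) lies where the fingers leave the gripper's body, on its centre line; the fingertips stand 66 mm ahead of it and the grasp point (between the pads) lies 47 mm ahead of it (arm.tip_reach is the distance from the TCP to the fingertips, in m); z points along the fingers, y is the direction in which the jaws open and shut (so a half turn about z gives the same grasp; the last joint's range is limited). The gripper opens to 92 mm and grips with 3 to 60 N. Pads are 19 mm wide; open, the fingers measure 130 mm over their backs; the gripper's body (75 mm by 190 mm) begins 47 mm behind the grasp point.
Start: joints at [1.091, 0.434, 0.025, 1.573, -0.012, 1.134, -0.075], TCP at [0.23, -0.581, 0.292] pointing down, gripper open.
Joint ranges: [-2.62, 2.62], [-0.44, 2.09], [-1.27, 1.32], [0.08, 2.57], [-1.32, 4.46], [0.12, 2], [-2.74, 2.74]. Speed limits (rad/s): [2.22, 2.22, 3.01, 3.01, 3.14, 3.14, 3.14].

INTERFACE

Orientations are given as a rotation vector (axis times angle).
In Python, from cell import arm gives the robot as it stands.
- The arm moves only by the tool carry_out, never from a script. Its argument "plan" is a list of rows, each a list of 5 numbers: the shift along the world's x, y, z in cm, then the turn about the world's z in rad, then the finger opening in cm, from 0 to 9.18. In form: [[tx, ty, tz, spin, fingers], ...]. A call has 1 to 20 rows; each row is the pose to reach, as a shift and turn from the pose measured when the call began; what a row does not reach only later rows make up. A row lasts 1/10 s, in which the tool goes at most 50 mm and 8.59 degrees, less where a joint would pass 70% of its speed; a pose out of reach is approached as far as the arm can. A call with a gripper value outside its range is refused whole. The fingers move at their own pace and stop on an object; "squeeze" is the grip in N (left out, the last holds). Time passes only in rows, so rows that repeat a pose let the fingers close. It gives the time, the measured TCP pose, the force and the opening at its end, in the units of the state.
- arm.observe(): the state, without advancing time (a new reading comes with each control period).
- arm.get_image(name): name is "scene" or "top" or "wrist"; returns (picture, depth): 400x640x3 uint8, red, green, blue; 400x640 float32, m along the optical axis (not along the pixel's ray), 0 where there is no reading.
- arm.get_calibration(name): a dict with "intrinsics" (3x3 intrinsics, pixels), "rvec" (rotation vector, rad) and "tvec" (3), from world to camera coordinates, as OpenCV has them; the wrist camera has in their place "tool_from_camera" (4x4, takes a point from camera to tool coordinates, whose origin is the TCP and whose axes are the flange's). Camera axes: x right, y down, z forward; pixel columns grow to the right and rows downward; lengths in m; the calibration is good to about 2 mm. A picture is of the moment at which its call begins: read the wrist's pose just before it. get_calibration takes no time and is no camera call.
- arm.sign_off(): hands the job in, once; it reports no verdict.
The state is a dict: "clock": time; "joints": joint angles; "dq": joint speeds; "joint_efforts": joint torques, N m; "position": TCP position; "ee_rot": TCP orientation; "force": force on the tool from outside, world axes, zero at the start; "ft_torque": the same for the moment, N m; "width": opening from 0.0 (shut) to 1.0 (fully open).
Only numpy, scipy, OpenCV 4.12 (cv2) and the standard library are available. Lean on these libraries where they do the work, as an engineer would, in place of code of your own. Each camera call takes 0.05 s, during which the arm holds its last target. There are 200 camera calls.

TASK

Push the square steel griddle along the worktop into the corner of the L-shaped wooden stop, so that it sits square with one edge flat against each of the two battens. Only slide it: it must stay flat on the worktop and never be lifted or tipped. Leave the pot, the press and the glass where they are.

Things in the scene. Friction and masses are not known exactly. Their poses are not given: they have to be found in the camera images.
- griddle: Loose square griddle plate of dark pressed steel with turned-down sides, in effect a block 160 x 160 mm and 24 mm high, with a shallow groove round its flat top; about 0.75 kg. Lies flat on the worktop. Origin at the centre of its underside; x and y axes along its edges, z up. It starts out of the corner, turned up to 0.35 rad from square with the stop.
- stop: Fixed wooden L, battens 22 x 22 mm, screwed down. Origin, on the worktop: where the centre of the griddle's underside lies when fully seated. One inner face at x = +80 mm (batten from y = -80 to +102), the other at y = +80 mm (from x = -80 to +80); other sides open, so pushes along its +x and +y seat the griddle. z up. Its yaw varies over 110 degrees; the open corner faces the robot's side.
- pot: Bystander: round red ceramic pot with lid and two small ear handles, 138 mm across the lid (164 mm across the ears), 110 mm high with its knob; stands to the left of the work. Origin at the centre of its underside, z up.
- press: Bystander: wooden arepa press, two 120 mm square boards closed one on the other, 35 mm high, with a handle that reaches 135 mm from the centre along its -x axis; to the right of the work. Origin at the centre of its underside.
- glass: Bystander: glass cup, 68 mm across the rim, 95 mm high, standing to the right of the work, nearer the robot. Origin at the centre of its underside, z up.
Things that resemble listed ones, but are neither listed nor needed, are in the scene too. What is meant by the griddle is not blue or pink, and is the smaller of those in its own colour.

How it is judged:
At the end, for the whole second after the job is handed in: The griddle lies flat and at rest in the corner of the stop: within 4 mm of its seated place towards each batten and square to them within 0.035 rad (2 degrees); every bystander within 20 mm of where it started (horizontal distance between griddle and stop below 0.006 m and x of griddle in the frame of stop above -0.004 m and y of griddle in the frame of stop above -0.004 m and (angle between the x axis of griddle and the x axis of stop, either way round below 0.035 rad or angle between the x axis of griddle and the y axis of stop, either way round below 0.035 rad) and height (world z) of griddle below 0.004 m and angle between griddle's own z axis and vertical below 0.03 rad and linear speed of griddle below 0.01 m/s and distance of each of pot, press, glass from where it was at the start of the episode below 0.02 m); the robot touches nothing.
It fails at once if the griddle is lifted off the worktop (more than 8 mm) or tipped (more than 0.1 rad) (height (world z) of griddle above 0.008 m or angle between griddle's own z axis and vertical above 0.1 rad).
It fails at once if the pot, press or glass is moved more than 20 mm (distance of any of pot, press, glass from where it was at the start of the episode above 0.02 m).
It fails at once if the pot or the glass is tipped (more than 0.2 rad) (angle between any of pot, glass's own z axis and vertical above 0.2 rad).
It also fails if it takes over 64 s, if anything falls off the work surface, if the arm or the gripper's body presses on something with over 40 N, if the wrist force passes 120 N, or if a joint passes its speed limit or range.

## Working session

There is one attempt and no reset: what is moved stays moved. The work goes in short steps, Python scripts to look and compute and a tool call to move; the robot and the scene stay as the last step left them, time stands still between calls to the robot, and variables do not carry over. Pictures are saved under pics/ and viewed, about 8 in all and at most 12, crops included, and the job is handed in when it is done.

Besides the shell and the picture viewer there is one more tool, called in YAML: its name, and indented under it one key for each argument. carry_out: Moves the arm, as the interface text tells. Its arguments: {"type":"object","properties":{"plan":{"type":"array"},"squeeze":{"type":"number"}},"required":["plan"]}

```bash
mkdir -p pics; ls; python3 - <<'E'
from cell import arm
import cv2,numpy as np
s=arm.observe();print({k:np.round(v,3) for k,v in s.items()})
for n in("top","scene"):
    im,d=arm.get_image(n);cv2.imwrite(f"pics/{n}0.png",im[:,:,::-1]);np.save(f"{n}d.npy",d);print(n,arm.get_calibration(n))
E
```

```text
pics
{'clock': np.float64(0.0), 'joints': array([ 1.091,  0.435,  0.025,  1.574, -0.012,  1.134, -0.075]), 'dq': array([ 0.001,  0.002, -0.001, -0.001,  0.001,  0.001,  0.002]), 'joint_efforts': array([-0.0000e+00, -6.6785e+01,  9.8400e-01, -3.1446e+01, -6.1000e-02,
        4.3000e-02,  0.0000e+00]), 'position': array([ 0.23 , -0.581,  0.291]), 'ee_rot': array([-3.085e+00, -5.880e-01,  1.000e-03]), 'force': array([-0.332, -0.138, -1.126]), 'ft_torque': array([ 0.058, -0.017,  0.033]), 'width': np.float64(1.0)}
top {'intrinsics': array([[372.29927173,   0.        , 326.46894673],
       [  0.        , 372.29927173, 193.91447308],
       [  0.        ,   0.        ,   1.        ]]), 'rvec': array([ 2.19142425, -2.02425529,  0.2152662 ]), 'tvec': array([-0.02046855,  0.50822639,  0.89751548])}
scene {'intrinsics': array([[380.89936582,   0.        , 319.89276886],
       [  0.        , 380.89936582, 196.4992572 ],
       [  0.        ,   0.        ,   1.        ]]), 'rvec': array([ 2.10176691,  0.76492205, -0.412225  ]), 'tvec': array([-0.41603225, -0.14124429,  1.34676055])}
```

View pics/top0.png

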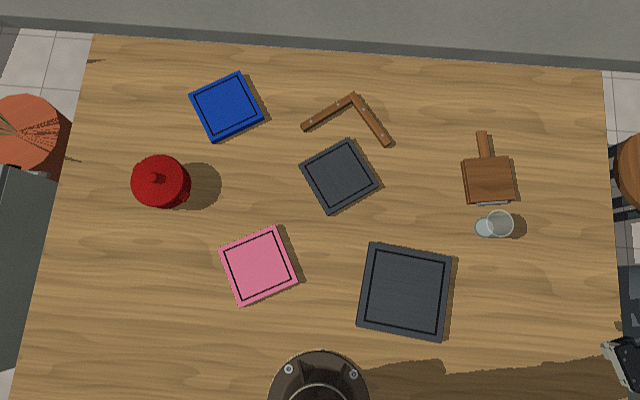

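View pics/scene0.png

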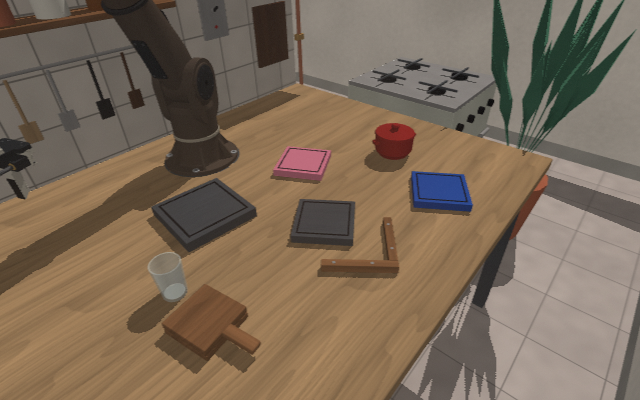

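The top view has four plates: blue (227,106), pink (259,265), large dark (405,292) and small dark (340,176). The small dark one fits, since it is neither blue nor pink and is the smaller of the two dark plates. The stop's corner is at about (353,95), with batten ends near (303,128) and (390,145). Next I'll measure it and confirm in a crop.

```bash
cat > h.py <<'E'
import cv2,numpy as np
from cell import arm
def ray(n,px,z):
    c=arm.get_calibration(n);K=c["intrinsics"];R=cv2.Rodrigues(c["rvec"])[0];t=c["tvec"].ravel()
    p=np.c_[np.atleast_2d(px),np.ones(len(np.atleast_2d(px)))]
    d=(np.linalg.inv(K)@p.T).T@R;o=-R.T@t
    return (o+d*((z-o[2])/d[:,2])[:,None])[:,:2]
def quad(m):
    c=max(cv2.findContours(m,cv2.RETR_EXTERNAL,cv2.CHAIN_APPROX_NONE)[0],key=cv2.contourArea)
    return c[:,0,:].astype(float)
def griddle(im,n="top",win=(270,120,420,232)):
    v=cv2.cvtColor(im,cv2.COLOR_RGB2HSV);m=((v[...,1]<70)&(v[...,2]<110)).astype(np.uint8)
    w=np.zeros_like(m);x0,y0,x1,y1=win;w[y0:y1,x0:x1]=m[y0:y1,x0:x1]
    c=quad(cv2.morphologyEx(w,cv2.MORPH_OPEN,np.ones((3,3))))
    P=ray(n,c,0.024).astype(np.float32)
    return P,cv2.minAreaRect(P)
E
python3 - <<'E'
from h import *
im=cv2.imread("pics/top0.png")[:,:,::-1].copy();d=np.load("topd.npy")
P,r=griddle(im);print("griddle",r);print(cv2.boxPoints(r))
P2,r2=griddle(im,win=(345,235,465,350));print("big",r2)
v=cv2.cvtColor(im,cv2.COLOR_RGB2HSV);print("stop hsv",v[105,340],v[125,378],"wood",v[85,330],v[135,345],"gr",v[176,340],"side",v[209,340])
# heights from depth
c=arm.get_calibration("top");K=c["intrinsics"];R=cv2.Rodrigues(c["rvec"])[0];t=c["tvec"].ravel()
u,w=np.meshgrid(np.arange(640),np.arange(400))
X=(np.stack([(u-K[0,2])/K[0,0]*d,(w-K[1,2])/K[1,1]*d,d],-1)-t)@R
z=X[...,2]
print("z",z[176,340],z[85,330],z[105,340])
for nme,(x0,y0,x1,y1) in dict(stop=(295,85,400,152),gr=(290,130,390,220),pot=(120,145,200,215),press=(455,125,520,210),glass=(470,205,520,245),blue=(180,65,270,150)).items():
    zz=z[y0:y1,x0:x1];q=X[y0:y1,x0:x1][(zz>.014)&(zz<.2)]
    if nme=="stop": np.save("stop.npy",q)
    print(nme,len(q),q[:,:2].min(0),q[:,:2].max(0),np.median(q[:,2]),q[:,2].max())
    if nme in("gr",): print(cv2.minAreaRect(q[:,:2].astype(np.float32)))
cr=cv2.resize(im[70:230,270:430],None,fx=3.7,fy=3.7,interpolation=cv2.INTER_CUBIC);cv2.imwrite("pics/crop.png",cr[:,:,::-1])
for p in [(303,128),(353,93),(391,146)]: print(ray("top",p,.022))
E
```

```text
griddle ((0.5679208040237427, -0.00664973258972168), (0.16127325594425201, 0.16110822558403015), 34.61992645263672)
[[ 0.45579657  0.01382929]
 [ 0.54732704 -0.11875293]
 [ 0.680045   -0.02712876]
 [ 0.58851457  0.10545346]]
big ((0.2841936945915222, -0.1922910213470459), (0.2147607058286667, 0.21147136390209198), 83.51103210449219)
stop hsv [ 14 153 118] [ 14 157 125] wood [ 17 112 160] [ 17 113 160] gr [90 20 64] side [ 18 104  76]
z 0.024900491035714963 0.00022914713411503016 0.023030004872852648
stop 1331 [ 0.63057186 -0.14325752] [0.81517575 0.10891379] 0.02282461904184381 0.030005266439457622
gr 3655 [ 0.46155823 -0.13918297] [0.7062272  0.10330403] 0.02437978710133198 0.030005266439457622
((0.5815754532814026, -0.021440565586090088), (0.234693244099617, 0.24770791828632355), 4.058281898498535)
pot 2615 [0.43834512 0.36544338] [0.57325503 0.51981049] 0.08657804527016325 0.11442968554666536
press 2520 [ 0.4943094  -0.47132529] [ 0.72383372 -0.33683172] 0.03431276968820376 0.09857692823376805
glass 789 [ 0.42991459 -0.43420705] [ 0.49631263 -0.36657904] 0.06719152818443436 0.09941629698343929
blue 3172 [0.63586998 0.21167601] [0.8527471  0.42738528] 0.024821813601805544 0.031175262186682682
[[0.69378947 0.0989353 ]]
[[ 0.80864105 -0.03103242]]
[[ 0.66127433 -0.14387859]]
```

View pics/crop.png

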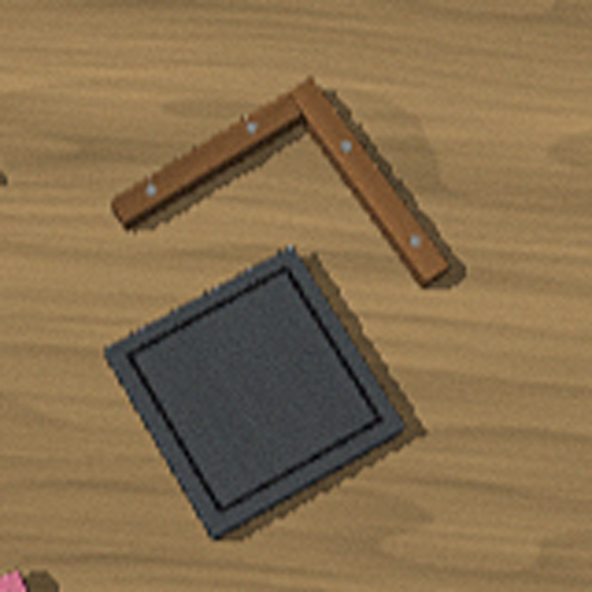

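The crop confirms it: the small dark plate has 161 mm sides and the larger dark one about 212 mm. The stop's long batten is the right-hand one, so stop +y runs along it towards the corner. Now I'll work out the stop frame and the push geometry.

```bash
cat >> h.py <<'E'
def stop(im):
    v=cv2.cvtColor(im,cv2.COLOR_RGB2HSV);m=((v[...,1]>135)&(v[...,2]>70)&(v[...,0]<20)).astype(np.uint8)
    w=np.zeros_like(m);w[85:152,292:400]=m[85:152,292:400]
    P=ray("top",quad(cv2.morphologyEx(w,cv2.MORPH_CLOSE,np.ones((3,3)))),.022)
    a=np.deg2rad(37.4)
    for k in range(4):
        ey=np.array([np.cos(a),np.sin(a)]);ex=np.array([ey[1],-ey[0]])
        q=np.c_[P@ex,P@ey];xo=np.percentile(q[:,0],99);yo=np.percentile(q[:,1],99)
        bx=(abs(q[:,0]-xo)<.008)&(q[:,1]<yo-.02)&(q[:,1]>yo-.17);by=(abs(q[:,1]-yo)<.008)&(q[:,0]<xo-.03)&(q[:,0]>xo-.17)
        ix=(abs(q[:,0]-xo+.022)<.007)&(q[:,1]<yo-.03)&(q[:,1]>yo-.17);iy=(abs(q[:,1]-yo+.022)<.007)&(q[:,0]<xo-.03)&(q[:,0]>xo-.17)
        s1,s2=[np.polyfit(q[b,1],q[b,0],1)[0] for b in(bx,ix)];s3,s4=[np.polyfit(q[b,0],q[b,1],1)[0] for b in(by,iy)]
        a+=np.mean([-s1,-s2,s3,s4])
    X=[np.median(q[b,0]) for b in(bx,ix)];Y=[np.median(q[b,1]) for b in(by,iy)]
    # mid-line of each batten lies at +91 mm
    o=(np.mean(X)-.091)*ex+(np.mean(Y)-.091)*ey
    print("stop widths",X[0]-X[1],Y[0]-Y[1],"slopes",np.round([s1,s2,s3,s4],3),"yaw y",np.rad2deg(a),"o",o)
    return o,ex,ey,a
E
python3 - <<'E'
from h import *
im=cv2.imread("pics/top0.png")[:,:,::-1].copy()
o,ex,ey,a=stop(im);P,r=griddle(im);c=np.array(r[0]);print("griddle rel",(c-o)@ex,(c-o)@ey,"yaw",r[2]-np.rad2deg(a))
S=arm.observe();R=cv2.Rodrigues(S["ee_rot"])[0];print(R);print("tool y ang",np.rad2deg(np.arctan2(R[1,1],R[0,1])),arm.tip_reach)
print("ex",ex,"ey",ey,"yaw",np.rad2deg(a))
ga=np.deg2rad(r[2]);gy=np.array([np.cos(ga),np.sin(ga)]);gx=np.array([gy[1],-gy[0]])
print("left start",c-gx*.125,"near start",c-gy*.125)
E
```

```text
stop widths 0.0244116478038775 0.01894581149189245 slopes [-0.004  0.    -0.001 -0.003] yaw y 37.91575056711357 o [ 0.67209489 -0.01273227]
griddle rel -0.06881379964665095 -0.07844678250962372 yaw -3.2958241144768508
[[ 9.29890045e-01  3.67837092e-01 -6.14823999e-04]
 [ 3.67837588e-01 -9.29889226e-01  1.23946515e-03]
 [-1.15796954e-04 -1.37872168e-03 -9.99999043e-01]]
tool y ang -68.41769158565286 0.0655
ex [ 0.6145021  -0.78891519] ey [0.78891519 0.6145021 ] yaw 37.91575056711357
left start [0.49690456 0.09621762] near start [ 0.46505345 -0.07766598]
```

carry_out:
  plan:
    - [4,9,0,0.1,9.18]
    - [8,18,0,0.2,9.18]
    - [12,27,0,0.285,9.18]
    - [16,34,0,0.285,9.18]
    - [20,42,0,0.285,9.18]
    - [23.8,49.7,0,0.285,9.18]
    - [23.8,49.7,0,0.285,9.18]
    - [23.8,49.7,0,0.285,9.18]
    - [23.8,49.7,0,0.285,9.18]
    - [23.8,49.7,0,0.285,9.18]
    - [23.8,49.7,0,0.285,9.18]
    - [23.8,49.7,0,0.285,9.18]
    - [23.8,49.7,0,0.285,9.18]
    - [23.8,49.7,0,0.285,9.18]
    - [23.8,49.7,-4,0.285,9.18]
    - [23.8,49.7,-8,0.285,9.18]
    - [23.8,49.7,-12,0.285,9.18]
    - [23.8,49.7,-15,0.285,9.18]
    - [23.8,49.7,-15,0.285,9.18]
    - [23.8,49.7,-15,0.285,9.18]

```text
clock: 2.1
position: [0.4675, -0.085, 0.1419]
ee_rot: [-2.971, -1.017, 0.003]
force: [0.9, -0.0, 0.4]
width: 0.997
```

```bash
cat >> h.py <<'E'
O=np.array([.6721,-.0127]);A=np.deg2rad(37.92);EY=np.array([np.cos(A),np.sin(A)]);EX=np.array([EY[1],-EY[0]])
def rep():
    S=arm.observe();R=cv2.Rodrigues(S["ee_rot"])[0];p=S["position"]
    print("t",S["clock"],"tcp",np.round(p,4),"stopframe mm",np.round([(p[:2]-O)@EX*1e3,(p[:2]-O)@EY*1e3],1),"tip z",round(p[2]-arm.tip_reach,4),"tool y rel stop y deg",round(np.rad2deg(np.arctan2(R[1,1],R[0,1])-A),2),"F",np.round(S["force"],1))
def go(x,y,tip,deg):
    "shift to TCP at stop-frame x,y (mm), tip height mm, tool y at deg from stop y"
    S=arm.observe();R=cv2.Rodrigues(S["ee_rot"])[0];p=S["position"];t=O+EX*x/1e3+EY*y/1e3
    print("go",x,y,np.round(np.r_[(t-p[:2])*100,(tip/1e3+arm.tip_reach-p[2])*100,np.deg2rad(deg)-(np.arctan2(R[1,1],R[0,1])-A)],3))
E
python3 - <<'E'
from h import *
rep();go(-69,-205,9,-90)
E
```

```text
t 2.1 tcp [ 0.4675 -0.085   0.1419] stopframe mm [ -68.7 -205.9] tip z 0.0764 tool y rel stop y deg -90.12 F [ 0.9 -0.   0.4]
go -69 -205 [ 5.200e-02  7.400e-02 -6.742e+00  2.000e-03]
```

carry_out:
  plan:
    - [0.05,0.07,-3,0.002,9.18]
    - [0.05,0.07,-5,0.002,9.18]
    - [0.05,0.07,-6.7,0.002,9.18]
    - [0.05,0.07,-6.7,0.002,9.18]
    - [0.05,0.07,-6.7,0.002,9.18]
    - [0.8,0.65,-6.7,0.002,9.18]
    - [1.5,1.2,-6.7,0.002,9.18]
    - [2.2,1.7,-6.7,0.002,9.18]
    - [2.7,2.1,-6.7,0.002,9.18]
    - [3.2,2.5,-6.7,0.002,9.18]
    - [3.7,2.9,-6.7,0.002,9.18]
    - [4.2,3.3,-6.7,0.002,9.18]
    - [4.7,3.7,-6.7,0.002,9.18]
    - [5.2,4.1,-6.7,0.002,9.18]
    - [5.2,4.1,-6.7,0.002,9.18]
    - [5.2,4.1,-6.7,0.002,9.18]

```text
clock: 3.7
position: [0.5186, -0.0445, 0.0746]
ee_rot: [-2.97, -1.02, 0.006]
force: [-4.1, -3.5, 0.9]
width: 0.999
```

```bash
python3 - <<'E'
from h import *
rep()
im,d=arm.get_image("top");cv2.imwrite("pics/t1.png",im[60:240,250:450,::-1].repeat(3,0).repeat(3,1))
go(-69,-97,9,-90)
E
```

```text
t 3.7 tcp [ 0.5186 -0.0445  0.0746] stopframe mm [ -69.2 -140.6] tip z 0.0091 tool y rel stop y deg -90.03 F [-4.1 -3.5  0.9]
go -69 -97 [ 3.454e+00  2.664e+00 -9.000e-03  1.000e-03]
```

View pics/t1.png

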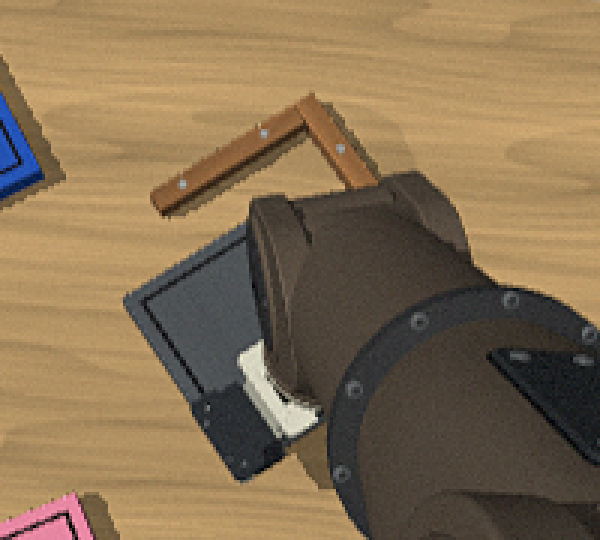

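The gripper is pushing squarely with about 5 N of contact force, and the plate's left edge at (125–240, 300–480) lines up with the stop. I'll push on until just short of the batten, then back off.

carry_out:
  plan:
    - [0.5,0.4,0,0,9.18]
    - [1,0.78,0,0,9.18]
    - [1.5,1.17,0,0,9.18]
    - [2,1.55,0,0,9.18]
    - [2.5,1.94,0,0,9.18]
    - [3,2.33,0,0,9.18]
    - [3.4,2.64,0,0,9.18]
    - [3.4,2.64,0,0,9.18]
    - [3.4,2.64,0,0,9.18]
    - [1.8,1.4,0,0,9.18]
    - [0,0,0,0,9.18]
    - [0,0,4,0,9.18]
    - [0,0,8,0,9.18]
    - [0,0,10,0,9.18]
    - [-2,4,10,-0.15,9.18]
    - [-4,8,10,-0.3,9.18]
    - [-4,12,10,-0.45,9.18]
    - [-4,15,10,-0.6,9.18]
    - [-4,17,10,-0.75,9.18]
    - [-4,17,10,-0.9,9.18]

```text
clock: 5.75
position: [0.479, 0.1301, 0.1752]
ee_rot: [-3.113, 0.374, 0.001]
force: [-0.9, -0.2, 0.0]
width: 1.001
```

```bash
python3 - <<'E'
from h import *
rep()
im,d=arm.get_image("top");cv2.imwrite("pics/t2.png",im[60:240,250:450,::-1].repeat(3,0).repeat(3,1))
v=cv2.cvtColor(im,cv2.COLOR_RGB2HSV)
go(-200,0,80,-180)
E
```

```text
t 5.75 tcp [0.479  0.1301 0.1752] stopframe mm [-231.3  -64.6] tip z 0.1097 tool y rel stop y deg -141.62 F [-0.9 -0.2  0. ]
go -200 0 [ 7.019  1.674 -2.957 -0.659]
```

View pics/t2.png

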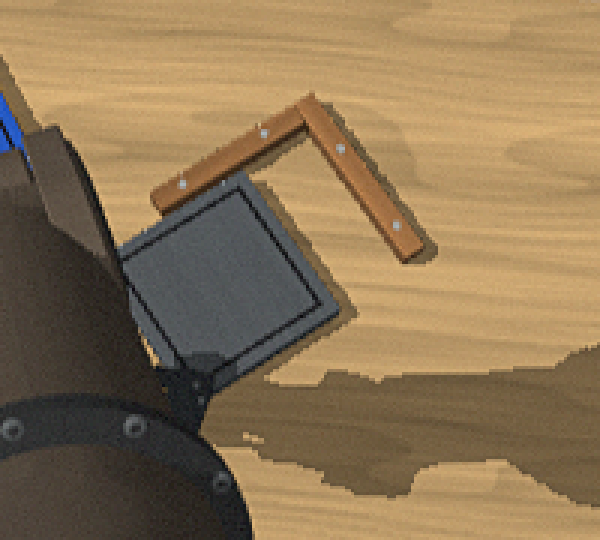

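The plate now lies just short of the y batten (gap along 160–240, 180–210) and looks nearly square. Next I'll come down on its left side for the +x push.

carry_out:
  plan:
    - [2,0.5,0,-0.13,9.18]
    - [4,1,0,-0.26,9.18]
    - [7.5,0.1,0,-0.4,9.18]
    - [7.5,0.1,0,-0.53,9.18]
    - [7.5,0.1,0,-0.659,9.18]
    - [7.5,0.1,0,-0.659,9.18]
    - [7.5,0.1,0,-0.659,9.18]
    - [7.5,0.1,0,-0.659,9.18]
    - [7.5,0.1,0,-0.659,9.18]
    - [7.5,0.1,-3,-0.659,9.18]
    - [7.5,0.1,-4,-0.659,9.18]
    - [7.5,0.1,-4,-0.659,9.18]
    - [7.5,0.1,-4,-0.659,9.18]

```text
clock: 7.1
position: [0.5541, 0.1293, 0.1354]
ee_rot: [-2.818, 1.377, -0.001]
force: [0.5, -0.6, -0.2]
width: 0.999
```

```bash
python3 - <<'E'
from h import *
rep();go(-188,-5,9,-180)
print(np.round(arm.observe()["joints"],2))
E
```

```text
t 7.1 tcp [0.5541 0.1293 0.1354] stopframe mm [-184.5   -5.8] tip z 0.0699 tool y rel stop y deg -179.99 F [ 0.5 -0.6 -0.2]
go -188 -5 [-0.151  0.325 -6.091 -0.   ]
[-0.38  0.52  0.09  1.89 -0.07  0.73 -2.74]
```

Joint 7 sits right at its limit (-2.74). The same grasp is available half a turn the other way, so I'll turn back +π before descending.

carry_out:
  plan:
    - [0,0,0,0.15,9.18]
    - [0,0,0,0.3,9.18]
    - [0,0,0,0.45,9.18]
    - [0,0,0,0.6,9.18]
    - [0,0,0,0.75,9.18]
    - [0,0,0,0.9,9.18]
    - [0,0,0,1.05,9.18]
    - [0,0,0,1.2,9.18]
    - [0,0,0,1.35,9.18]
    - [0,0,0,1.5,9.18]
    - [0,0,0,1.65,9.18]
    - [0,0,0,1.8,9.18]
    - [0,0,0,1.95,9.18]
    - [0,0,0,2.1,9.18]
    - [0,0,0,2.25,9.18]
    - [0,0,0,2.4,9.18]
    - [0,0,0,2.55,9.18]
    - [0,0,0,2.7,9.18]
    - [0,0,0,2.85,9.18]
    - [0,0,0,2.95,9.18]

```text
clock: 9.1
position: [0.555, 0.1289, 0.1365]
ee_rot: [1.635, 2.681, -0.007]
force: [0.5, -0.3, 0.1]
width: 1.0
```

```bash
python3 - <<'E'
from h import *
rep();go(-188,-5,9,0)
print(np.round(arm.observe()["joints"],2))
E
```

```text
t 9.1 tcp [0.555  0.1289 0.1365] stopframe mm [-183.7   -5.4] tip z 0.071 tool y rel stop y deg -10.68 F [ 0.5 -0.3  0.1]
go -188 -5 [-0.234  0.368 -6.203  0.186]
[ 0.15  0.63 -0.69  1.83  0.51  0.87 -0.31]
```

carry_out:
  plan:
    - [-0.23,0.37,0,0.1,9.18]
    - [-0.23,0.37,0,0.186,9.18]
    - [-0.23,0.37,-2,0.186,9.18]
    - [-0.23,0.37,-5,0.186,9.18]
    - [-0.23,0.37,-6.2,0.186,9.18]
    - [-0.23,0.37,-6.2,0.186,9.18]
    - [-0.23,0.37,-6.2,0.186,9.18]
    - [0.4,-0.42,-6.2,0.186,9.18]
    - [0.9,-1.1,-6.2,0.186,9.18]
    - [1.3,-1.6,-6.2,0.186,9.18]
    - [1.7,-2.1,-6.2,0.186,9.18]
    - [2.1,-2.62,-6.2,0.186,9.18]
    - [2.5,-3.13,-6.2,0.186,9.18]
    - [2.9,-3.65,-6.2,0.186,9.18]
    - [3.3,-4.16,-6.2,0.186,9.18]
    - [3.7,-4.68,-6.2,0.186,9.18]
    - [4.1,-5.2,-6.2,0.186,9.18]
    - [4.5,-5.7,-6.2,0.186,9.18]
    - [4.87,-6.18,-6.2,0.186,9.18]
    - [4.87,-6.18,-6.2,0.186,9.18]

```text
clock: 11.1
position: [0.6039, 0.068, 0.0753]
ee_rot: [1.379, 2.822, -0.004]
force: [-2.6, 3.0, 3.5]
width: 0.997
```

```bash
python3 - <<'E'
from h import *
rep();go(-87,-5,9,0)
print(np.round(arm.observe()["joints"],2))
im,d=arm.get_image("top");cv2.imwrite("pics/t3.png",im[60:240,250:450,::-1].repeat(3,0).repeat(3,1))
E
```

```text
t 11.1 tcp [0.6039 0.068  0.0753] stopframe mm [-105.5   -4.2] tip z 0.0098 tool y rel stop y deg 0.0 F [-2.6  3.   3.5]
go -87 -5 [ 1.078 -1.512 -0.077 -0.   ]
[ 0.24  0.76 -0.67  1.77  0.62  0.83 -0.07]
```

View pics/t3.png

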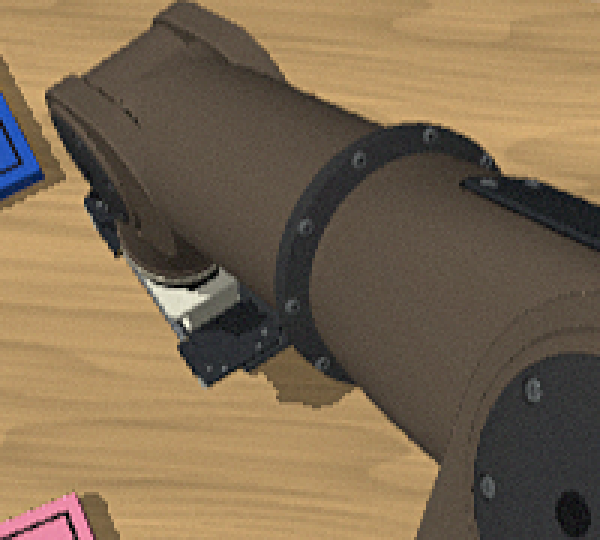

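carry_out:
  plan:
    - [0.3,-0.4,0,0,9.18]
    - [0.5,-0.7,0,0,9.18]
    - [0.7,-0.95,0,0,9.18]
    - [0.77,-1.1,0,0,9.18]
    - [0.83,-1.19,0,0,9.18]
    - [0.89,-1.27,0,0,9.18]
    - [0.89,-1.27,0,0,9.18]
    - [0.89,-1.27,0,0,9.18]

```text
clock: 11.95
position: [0.6125, 0.0558, 0.0754]
ee_rot: [-1.378, -2.823, 0.003]
force: [-3.4, 5.6, 0.4]
width: 0.997
```

```bash
python3 - <<'E'
from h import *
rep();go(-87,-5,9,0)
E
```

```text
t 11.95 tcp [0.6125 0.0558 0.0754] stopframe mm [-90.7  -4.9] tip z 0.0099 tool y rel stop y deg 0.03 F [-3.4  5.6  0.4]
go -87 -5 [ 0.222 -0.295 -0.085 -0.   ]
```

carry_out:
  plan:
    - [0.06,-0.08,0,0,9.18]
    - [0.12,-0.16,0,0,9.18]
    - [0.18,-0.24,0,0,9.18]
    - [0.18,-0.24,0,0,9.18]
    - [0.18,-0.24,0,0,9.18]

```text
clock: 12.45
position: [0.6139, 0.0538, 0.0754]
ee_rot: [-1.378, -2.822, 0.002]
force: [-2.1, 4.5, 0.0]
width: 0.997
```

```bash
python3 - <<'E'
from h import *
rep()
E
```

```text
t 12.45 tcp [0.6139 0.0538 0.0754] stopframe mm [-88.2  -5. ] tip z 0.0099 tool y rel stop y deg 0.04 F [-2.1  4.5  0. ]
```

carry_out:
  plan:
    - [0.06,-0.08,0,0,9.18]
    - [0.12,-0.16,0,0,9.18]
    - [0.18,-0.24,0,0,9.18]
    - [0.24,-0.32,0,0,9.18]
    - [0.24,-0.32,0,0,9.18]

```text
clock: 12.95
position: [0.6146, 0.053, 0.0754]
ee_rot: [-1.374, -2.819, -0.0]
force: [-8.6, 8.4, 3.7]
width: 0.997
```

```bash
python3 - <<'E'
from h import *
rep()
E
```

```text
t 12.95 tcp [0.6146 0.053  0.0754] stopframe mm [-87.2  -5. ] tip z 0.0099 tool y rel stop y deg 0.12 F [-8.6  8.4  3.7]
```

carry_out:
  plan:
    - [0.2,-0.25,0,0,9.18]
    - [0.3,-0.4,0,0,9.18]
    - [0.3,-0.4,0,0,9.18]
    - [-0.5,0.65,0,0,9.18]
    - [-2,2.6,0,0,9.18]
    - [-2,2.6,0,0,9.18]
    - [-2,2.6,4,0,9.18]
    - [-2,2.6,8,-0.15,9.18]
    - [-2,2.6,10,-0.3,9.18]
    - [-3.5,0,10,-0.45,9.18]
    - [-5,-4,10,-0.6,9.18]
    - [-5,-8,10,-0.75,9.18]
    - [-4.5,-12,10,-0.9,9.18]
    - [-4.5,-14.5,10,-1.05,9.18]
    - [-4.5,-14.5,10,-1.2,9.18]
    - [-4.5,-14.5,10,-1.35,9.18]
    - [-4.5,-14.5,10,-1.5,9.18]
    - [-4.5,-14.5,10,-1.57,9.18]
    - [-4.5,-14.5,10,-1.57,9.18]
    - [-4.5,-14.5,10,-1.57,9.18]

```text
clock: 14.95
position: [0.5697, -0.0927, 0.1756]
ee_rot: [-2.966, -1.027, -0.006]
force: [0.6, 0.3, -0.1]
width: 0.998
```

```bash
python3 - <<'E'
from h import *
rep();print(np.round(arm.observe()["joints"],2))
go(0,-130,9,-90)
im,d=arm.get_image("top");cv2.imwrite("pics/t4.png",im[60:240,250:450,::-1].repeat(3,0).repeat(3,1))
E
```

```text
t 14.95 tcp [ 0.5697 -0.0927  0.1756] stopframe mm [   0.2 -129.9] tip z 0.1101 tool y rel stop y deg -89.73 F [ 0.6  0.3 -0.1]
[ 0.34  0.51 -0.37  1.8   0.23  0.87 -1.04]
go 0 -130 [-1.9000e-02  1.3000e-02 -1.0108e+01 -5.0000e-03]
```

View pics/t4.png

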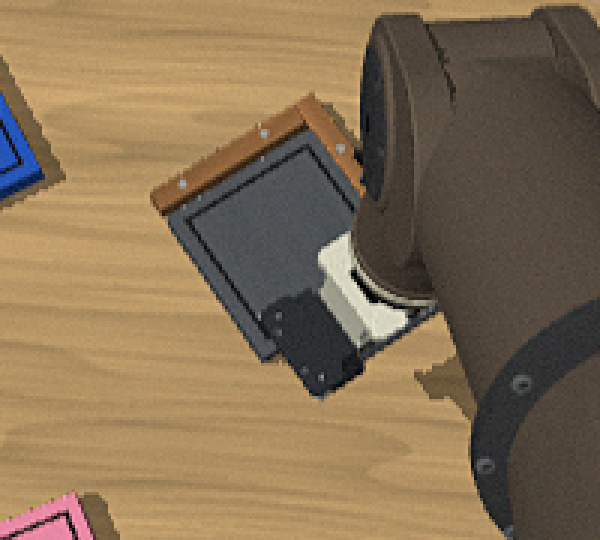

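The plate is in the corner, with at most a few mm left to the y batten (edge from 165,215 to 305,135). I'll come down and make the final +y push.

carry_out:
  plan:
    - [0,0,-4,0,9.18]
    - [0,0,-8,0,9.18]
    - [0,0,-10.1,-0.005,9.18]
    - [0,0,-10.1,-0.005,9.18]
    - [0,0,-10.1,-0.005,9.18]
    - [0.8,0.62,-10.1,-0.005,9.18]
    - [1.6,1.25,-10.1,-0.005,9.18]
    - [2.2,1.71,-10.1,-0.005,9.18]
    - [2.6,2.03,-10.1,-0.005,9.18]
    - [2.8,2.18,-10.1,-0.005,9.18]
    - [3,2.34,-10.1,-0.005,9.18]
    - [3.1,2.41,-10.1,-0.005,9.18]
    - [3.2,2.49,-10.1,-0.005,9.18]
    - [3.3,2.57,-10.1,-0.005,9.18]
    - [3.4,2.65,-10.1,-0.005,9.18]
    - [3.5,2.73,-10.1,-0.005,9.18]
    - [3.6,2.81,-10.1,-0.005,9.18]
    - [3.6,2.81,-10.1,-0.005,9.18]

```text
clock: 16.8
position: [0.6012, -0.0682, 0.0742]
ee_rot: [-2.971, -1.017, 0.011]
force: [-17.6, -10.7, 16.4]
width: 1.003
```

```bash
python3 - <<'E'
from h import *
rep()
E
```

```text
t 16.8 tcp [ 0.6012 -0.0682  0.0742] stopframe mm [  0.2 -90. ] tip z 0.0087 tool y rel stop y deg -90.12 F [-17.6 -10.7  16.4]
```

Blocked at about 20 N, so it is seated on the y batten. I'll back off, clear the view and check.

carry_out:
  plan:
    - [-0.3,-0.23,0,0,9.18]
    - [-1,-0.8,0,0,9.18]
    - [-2.5,-2,0,0,9.18]
    - [-3.5,-2.7,0,0,9.18]
    - [-3.5,-2.7,4,0,9.18]
    - [-3.5,-2.7,8,0,9.18]
    - [-3.5,-2.7,12,0,9.18]
    - [-6,-5,16,0,9.18]
    - [-8,-9,20,0,9.18]
    - [-10,-13,21,0,9.18]
    - [-13,-17,21,0,9.18]
    - [-16,-21,21,0,9.18]
    - [-19,-25,21,0,9.18]
    - [-22,-29,21,0,9.18]
    - [-25,-33,21,0,9.18]
    - [-27,-37,21,0,9.18]
    - [-27,-37,21,0,9.18]
    - [-27,-37,21,0,9.18]
    - [-27,-37,21,0,9.18]
    - [-27,-37,21,0,9.18]

```text
clock: 18.8
position: [0.3323, -0.4368, 0.2843]
ee_rot: [-2.97, -1.021, 0.01]
force: [0.2, -1.8, 0.5]
width: 0.996
```

```bash
python3 - <<'E'
from h import *
rep()
im,d=arm.get_image("top");o,ex,ey,a=stop(im);P,r=griddle(im,win=(280,85,420,232));c=np.array(r[0])
print("griddle",r,"rel mm",(c-o)@ex*1e3,(c-o)@ey*1e3,"yaw",r[2]-np.rad2deg(a))
i0=cv2.imread("pics/top0.png")
for x0,y0,x1,y1 in[(120,145,200,215),(455,125,520,210),(470,205,520,245)]: print("bystander diff",np.percentile(cv2.absdiff(i0,im[:,:,::-1].copy())[y0:y1,x0:x1],99))
cv2.imwrite("pics/t5.png",im[75:195,270:420,::-1].repeat(5,0).repeat(5,1))
E
```

```text
t 18.8 tcp [ 0.3323 -0.4368  0.2843] stopframe mm [ 125.7 -528.7] tip z 0.2188 tool y rel stop y deg -89.97 F [ 0.2 -1.8  0.5]
stop widths 0.018934203232664704 0.016985494279834423 slopes [ 0.002  0.001 -0.001  0.004] yaw y 38.0071362283338 o [ 0.67456074 -0.01462827]
griddle ((0.6721301674842834, -0.014504805207252502), (0.16219834983348846, 0.1619299352169037), 37.85240936279297) rel mm -1.5939323075879792 -1.839103825441494 yaw -0.15472686554083026
bystander diff 16.0
bystander diff 10.0
bystander diff 9.0
```

View pics/t5.png

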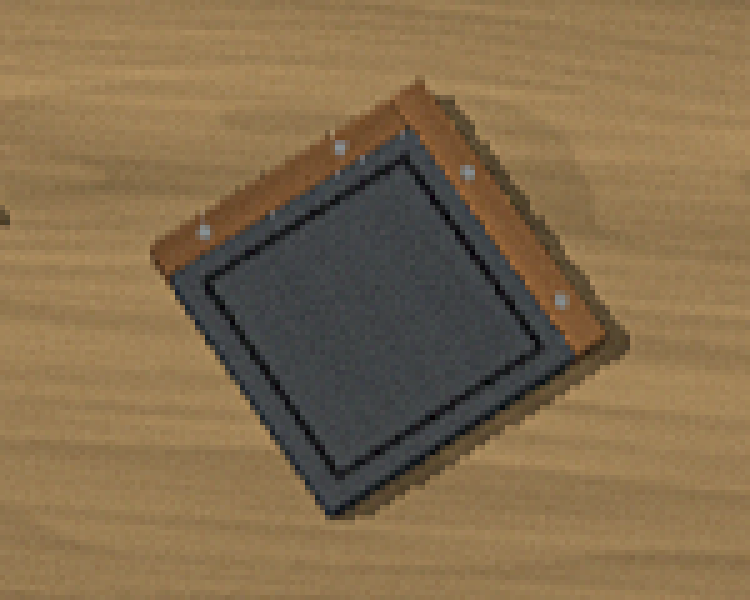

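The picture shows both edges flush against the battens, meeting at (410,130), with no gap and the bystanders unchanged. I'm handing it in.

```bash
python3 -c "
from cell import arm
print(arm.sign_off())"
```

```text
the job is handed in; nothing more can be done
None
```

The griddle (the small dark plate) is in the corner of the stop, with one edge flat against each batten, and the job is handed in. I slid it with the open fingers: +y until just short of the batten, then +x until it met the other batten (about 12 N), then +y again until blocked (about 20 N).

- **Position:** the last top picture puts the griddle 1.6 mm short along x and 1.8 mm short along y, and 0.15° off square. That is inside the 4 mm and 2° limits and within the camera's accuracy. No gap was visible at either batten.
- **Bystanders:** the pot, press and glass showed no noticeable change between the first and last pictures.
- **Robot:** it was clear of everything when I handed in, at about 19 s of the 64 s allowed.
- **Disagreements:**
  - The measured batten width in the last picture was 17–19 mm instead of 22 mm.
  - My two estimates of the stop's origin differed by about 3 mm, so I relied on the contact forces and the closed gaps.
- **Joint limit:** joint 7 read -2.74, right at its limit, once between the first two pushes. I turned back half a turn straight away, and the interface reported no fault.

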